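# Line up the plywood street by height

### The arm

A 6-joint arm with a two-finger parallel gripper is mounted at the origin on the work surface. World frame = base frame: x ahead of the robot, y to its left, z up, the work surface at z = 0. Lengths are in m, angles in rad, forces in N, time in s.
With the tool pointing down it reaches from about 0.325 to 0.925 m from the base axis. Payload 3.1 kg.
Tool frame: the origin (TCP) lies at the very end of the fingers, on their centre line; the grasp point (between the pads) lies 19 mm behind it (env.hold_point_z is the distance from the TCP to the grasp point, in m); x points along the fingers, z is the direction in which the jaws open and shut, and the axes are right-handed (so a half turn about x gives the same grasp; the last joint's range is limited). The gripper opens to 85 mm and grips with 20 to 120 N. Pads are 22 mm wide; open, the fingers measure 114 mm over their backs; the gripper's body (76 mm by 85 mm) begins 54 mm behind the grasp point. The pads swing forward as they close: fully open they stand 13 mm farther back than shut.
Start: joints at [-1.338, 0.217, 1.613, -0, 1.311, -0.112], TCP at [0.211, -0.588, 0.204] pointing down, gripper open.
Joint ranges: [-2.75, 2.75], [-0.78, 2.1], [0.31, 2.55], [-1.13, 4.27], [0.13, 2.63], [-2.58, 2.58]. Speed limits (rad/s): [2.79, 2.79, 3.14, 3.14, 3.14, 3.14].

### API

Orientations are given as a unit quaternion [x, y, z, w].
In Python, from plant import env gives the robot as it stands.
- The arm moves only by the tool move_arm, never from a script. Its argument "series" is a list of rows, each an object with "xyz": the shift along the tool's x, y, z in m, a list of three; "delta_rot": the turn, a rotation vector about the tool's x, y, z in degrees, a list of three. In form: [{"xyz": [tx, ty, tz], "delta_rot": [ax, ay, az]}, ...]. A call has 1 to 12 rows; each row shifts and turns the commanded pose from where the row before left it, along the tool's axes as they then stand; what a row does not reach is not made up. A row lasts 1/10 s, in which the tool goes at most 50 mm and 8.59 degrees, less where a joint would pass 70% of its speed; a pose out of reach is approached as far as the arm can. A call with a gripper value outside its range is refused whole. "claw" is the closure, from -1 (fully open) to 1 (shut), set as the call begins (left out, the last holds). The fingers move at their own pace and stop on an object; the grip force is fixed at half the most. Time passes only in rows, so rows that do not move let the fingers close. It gives the time, the measured TCP pose, the force and the opening at its end, in the units of the state.
- env.observe(): the state, without advancing time (a new reading comes with each control period).
- env.get_image(name): name is "scene" or "top" or "wrist"; returns a dict with "image" (480x640x3 uint8, red, green, blue), "fx", "fy", "cx", "cy" (pixels), "R" (3x3) and "t" (3): a world point X has camera coordinates R X + t. Camera axes: x right, y down, z forward; pixel columns grow to the right and rows downward; lengths in m; the calibration is good to about 2 mm. A picture is of the moment at which its call begins. There is no depth.
- env.sign_off(): hands the job in, once; it reports no verdict.
The state is a dict: "t": time; "qpos": joint angles; "qvel": joint speeds; "joint_torque": joint torques, N m; "tcp_pos": TCP position; "tool_rot": TCP orientation; "contact_force": force on the tool from outside, world axes, zero at the start; "moment": the same for the moment, N m; "width": finger opening in m.
Only numpy, scipy, OpenCV 4.12 (cv2) and the standard library are available. Lean on these libraries where they do the work, as an engineer would, in place of code of your own. Each camera call takes 0.05 s, during which the arm holds its last target.

### The job

Set up the model street: stand the four plywood houses on the four plots in order of height, the tallest on the red plot and stepping down along the row to the shortest on the black plot. Each stands upright in the middle of its plot and square to it, with its ridge running across the row so that its gables face the two long sides of the street board. Do not knock any house over, and leave the phone and the eraser where they are.

Things in the scene. Friction and masses are not known exactly. Their poses are not given: they have to be found in the camera images.
- house_blue: Loose plywood toy house with blue gabled roof, the tallest of the four: 112 mm high to the ridge, 88 mm to the eaves; footprint 40 mm (x) by 44 mm (y). The ridge runs along its x axis; the two plain flat gable walls (5-sided, flush, no overhang) face +x and -x, 40 mm apart, and are where to grip it. Origin at the centre of its underside, z up; the same after a half turn. 45 to 130 g.
- house_yellow: Loose plywood toy house with yellow gabled roof, the second tallest of the four: 92 mm high to the ridge, 68 mm to the eaves; footprint 40 mm (x) by 44 mm (y). The ridge runs along its x axis; the two plain flat gable walls (5-sided, flush, no overhang) face +x and -x, 40 mm apart, and are where to grip it. Origin at the centre of its underside, z up; the same after a half turn. 45 to 130 g.
- house_green: Loose plywood toy house with green gabled roof, the third tallest of the four: 72 mm high to the ridge, 48 mm to the eaves; footprint 40 mm (x) by 44 mm (y). The ridge runs along its x axis; the two plain flat gable walls (5-sided, flush, no overhang) face +x and -x, 40 mm apart, and are where to grip it. Origin at the centre of its underside, z up; the same after a half turn. 45 to 130 g.
- house_orange: Loose plywood toy house with orange gabled roof, the shortest of the four: 52 mm high to the ridge, 28 mm to the eaves; footprint 40 mm (x) by 44 mm (y). The ridge runs along its x axis; the two plain flat gable walls (5-sided, flush, no overhang) face +x and -x, 40 mm apart, and are where to grip it. Origin at the centre of its underside, z up; the same after a half turn. 45 to 130 g.
- plot_red: Red plot, at one end of the row (either end): the place where the row begins. Flat plate 66 mm (x) by 64 mm (y), 2 mm thick, fixed on the 6 mm thick street board, so its top is 8 mm above the table. Origin at the centre of its underside (6 mm above the table), x across the street row, y along the row.
- plot_white: White plot, one of the two middle plots (either). Flat plate 66 mm (x) by 64 mm (y), 2 mm thick, fixed on the 6 mm thick street board, so its top is 8 mm above the table. Origin at the centre of its underside (6 mm above the table), x across the street row, y along the row.
- plot_brown: Brown plot, one of the two middle plots (either). Flat plate 66 mm (x) by 64 mm (y), 2 mm thick, fixed on the 6 mm thick street board, so its top is 8 mm above the table. Origin at the centre of its underside (6 mm above the table), x across the street row, y along the row.
- plot_black: Black plot, at the end of the row opposite the red one. Flat plate 66 mm (x) by 64 mm (y), 2 mm thick, fixed on the 6 mm thick street board, so its top is 8 mm above the table. Origin at the centre of its underside (6 mm above the table), x across the street row, y along the row. The four plots stand 75 mm apart, centre to centre, in one straight row on a plywood board 110 mm by 330 mm.
- eraser: Bystander: loose white eraser lying flat on the table beyond the street board, 45 mm (x) by 22 mm (y), 13 mm thick. Origin at the centre of its underside.
- phone: Bystander: loose black phone lying flat on the table beyond the street board, 150 mm (x) by 74 mm (y), 9 mm thick. Origin at the centre of its underside.

How it is judged:
At the end, for the whole second after the job is handed in: Houses by falling height from red plot to black (blue, yellow, green, orange roof): each within 12 mm of its plot centre, standing on it, upright within 0.1 rad, ridge across the row within 0.2 rad (either way round), released and at rest (horizontal distance between house_blue and plot_red below 0.012 m and angle between the x axis of house_blue and the x axis of plot_red, either way round below 0.2 rad and z of house_blue in the frame of plot_red between -0.001 and 0.006 m and horizontal distance between house_orange and plot_black below 0.012 m and angle between the x axis of house_orange and the x axis of plot_black, either way round below 0.2 rad and z of house_orange in the frame of plot_black between -0.001 and 0.006 m and ((horizontal distance between plot_red and plot_white below 0.11 m and horizontal distance between house_yellow and plot_white below 0.012 m and angle between the x axis of house_yellow and the x axis of plot_white, either way round below 0.2 rad and z of house_yellow in the frame of plot_white between -0.001 and 0.006 m and horizontal distance between house_green and plot_brown below 0.012 m and angle between the x axis of house_green and the x axis of plot_brown, either way round below 0.2 rad and z of house_green in the frame of plot_brown between -0.001 and 0.006 m) or (horizontal distance between plot_red and plot_brown below 0.11 m and horizontal distance between house_yellow and plot_brown below 0.012 m and angle between the x axis of house_yellow and the x axis of plot_brown, either way round below 0.2 rad and z of house_yellow in the frame of plot_brown between -0.001 and 0.006 m and horizontal distance between house_green and plot_white below 0.012 m and angle between the x axis of house_green and the x axis of plot_white, either way round below 0.2 rad and z of house_green in the frame of plot_white between -0.001 and 0.006 m)) and angle between each of house_blue, house_yellow, house_green, house_orange's own z axis and vertical below 0.1 rad and linear speed of each of house_blue, house_yellow, house_green, house_orange below 0.02 m/s and angular speed of each of house_blue, house_yellow, house_green, house_orange below 0.2 rad/s); the robot touches nothing.
It fails at once if a house is knocked over (angle between any of house_blue, house_yellow, house_green, house_orange's own z axis and vertical above 0.7 rad).
It fails at once if the phone or the eraser is disturbed (moved more than 20 mm) (distance of any of eraser, phone from where it was at the start of the episode above 0.02 m).
It also fails if it takes over 99 s, if anything falls off the work surface, if the arm or the gripper's body presses on something with over 40 N, if the wrist force passes 120 N, or if a joint passes its speed limit or range.

## Working session

There is one attempt and no reset: what is moved stays moved. The work goes in short steps, Python scripts to look and compute and a tool call to move; the robot and the scene stay as the last step left them, time stands still between calls to the robot, and variables do not carry over. Pictures are saved under pics/ and viewed, and the job is handed in when it is done.

Besides the shell and the picture viewer there is one more tool, called as name([rows], argument=value, ...), one row to a line, values as JSON. move_arm: Moves the arm, as the interface text tells. Its arguments: {"type":"object","properties":{"series":{"type":"array"},"claw":{"type":"number"}},"required":["series"]}

```bash
mkdir -p pics; ls; python3 - <<'E'
from plant import env
import cv2
print(env.observe())
for n in ["top","scene","wrist"]:
    d=env.get_image(n); cv2.imwrite(f"pics/{n}0.png",d["image"][:,:,::-1]); print(n,d["fx"],d["cx"],d["cy"],d["R"],d["t"])
E
```

```text
pics
{'t': 0.0, 'qpos': array([-1.33820312e+00,  2.17786580e-01,  1.61493938e+00, -2.88050756e-05,
        1.31129880e+00, -1.12176772e-01]), 'qvel': array([-0.00080124,  0.00051552,  0.00090694,  0.00077489,  0.00086207,
        0.00116519]), 'joint_torque': array([ 1.98411413e-03, -3.96837080e+01, -3.03852332e+01, -2.87847979e-05,
        9.55284369e-03, -7.69031431e-06]), 'tcp_pos': array([ 0.21105765, -0.58734281,  0.2029455 ]), 'tool_rot': array([ 0.40738352,  0.57900659, -0.40625757,  0.57770651]), 'contact_force': array([-0.81352429, -0.02172737, -0.72833593]), 'moment': array([0.01822163, 0.04249271, 0.04583976]), 'width': 0.08532524918259858}
top 545.6960001079145 326.1367548393507 250.87681651415593 [[ 3.60649382e-02 -9.99349249e-01  6.31675094e-04]
 [-9.78402848e-01 -3.54377381e-02 -2.03646836e-01]
 [ 2.03536698e-01  6.72647786e-03 -9.79044211e-01]] [-0.00939437  0.61320964  1.11874009]
scene 590.3493761561612 318.1684326039964 239.97980530255654 [[ 0.02231377  0.99972111  0.00773342]
 [ 0.74573377 -0.01149176 -0.66614494]
 [-0.66587029  0.02063128 -0.74578221]] [-0.0222422  -0.43967373  1.47963033]
wrist 357.0301519549504 319.420524406387 239.93408122120906 [[ 0.33798964 -0.94114673 -0.00241482]
 [-0.89561041 -0.32242275  0.30647278]
 [-0.28921445 -0.10142188 -0.95187636]] [-0.6235939  -0.03824471  0.38087525]
```

View pics/top0.png

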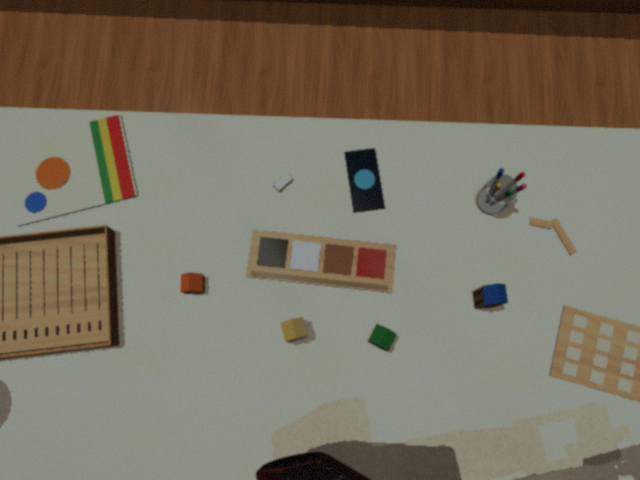

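View pics/scene0.png

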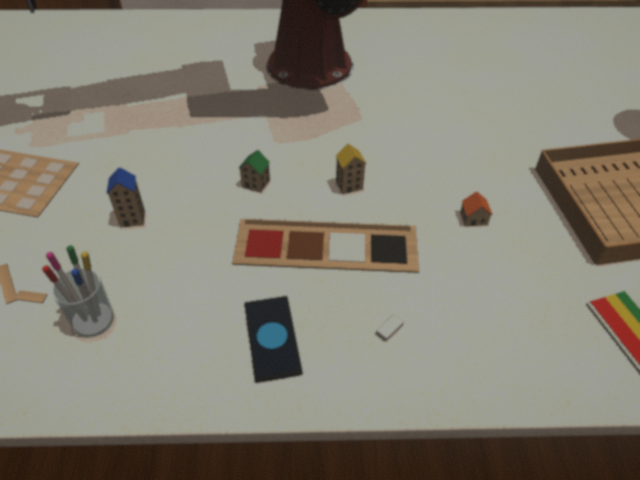

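View pics/wrist0.png

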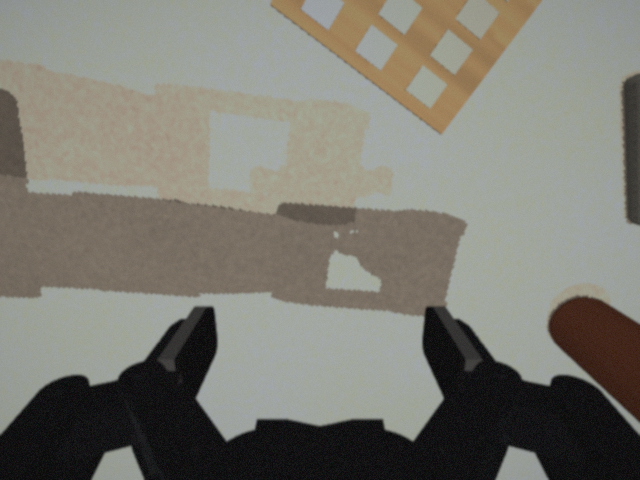

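```bash
python3 - <<'E'
import cv2,numpy as np
t=cv2.imread("pics/top0.png");s=cv2.imread("pics/scene0.png")
def c(im,u,v,r=26,k=200): return cv2.resize(im[v-r:v+r,u-r:u+r],(k,k),interpolation=cv2.INTER_CUBIC)
a=np.hstack([c(t,490,295),c(t,295,329),c(t,382,337),c(t,192,283)])
b=np.hstack([c(s,126,197,36),c(s,350,168,36),c(s,255,170,36),c(s,476,208,36)])
cv2.imwrite("pics/crops.png",cv2.convertScaleAbs(np.vstack([a,b]),alpha=1.6))
E
```

```text
(no output)
```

View pics/crops.png

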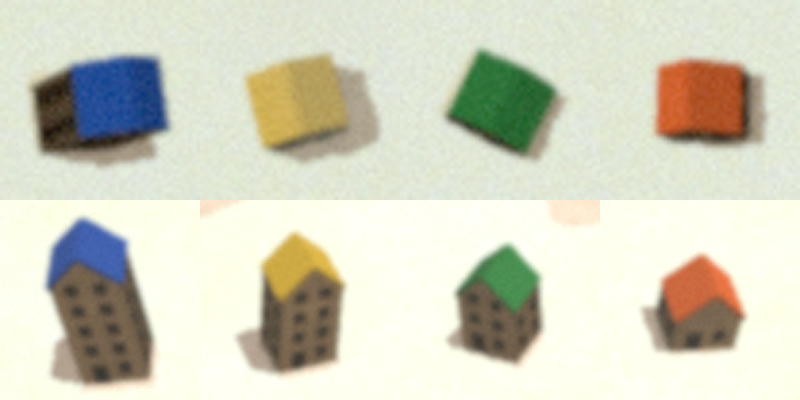

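```bash
cat > h.py <<'E'
import cv2,numpy as np
def cam(d): return np.array([[d["fx"],0,d["cx"]],[0,d["fy"],d["cy"]],[0,0,1]]),np.array(d["R"]),np.array(d["t"])
def back(d,uv,z):
    K,R,t=cam(d); uv=np.atleast_2d(uv).astype(float)
    r=(np.linalg.inv(K)@np.c_[uv,np.ones(len(uv))].T).T@R; c=-R.T@t
    return c[:2]+r[:,:2]*((z-c[2])/r[:,2])[:,None]
HUE={"blue":(105,128),"yellow":(18,32),"green":(45,80),"orange":(5,14),"red":(0,5)}
EAVE={"blue":.088,"yellow":.068,"green":.048,"orange":.028}
def mask(im,n,smin=130,vmin=40):
    hsv=cv2.cvtColor(cv2.GaussianBlur(im,(3,3),0),cv2.COLOR_RGB2HSV)
    lo,hi=HUE[n]; return cv2.inRange(hsv,(lo,smin,vmin),(hi,255,255))
def blobs(m,amin=100):
    cs,_=cv2.findContours(m,cv2.RETR_EXTERNAL,cv2.CHAIN_APPROX_NONE)
    return sorted([c for c in cs if cv2.contourArea(c)>amin],key=cv2.contourArea)
E
python3 - <<'E'
from h import *
from plant import env
d={n:env.get_image(n) for n in ("top","scene")}
near={"top":{"blue":(494,295),"yellow":(295,329),"green":(382,337),"orange":(192,283)},"scene":{"blue":(122,180),"yellow":(350,157),"green":(255,163),"orange":(476,203)}}
for n in EAVE:
  for v in d:
    D=d[v]; best=None
    for c in blobs(mask(D["image"],n),60):
        M=cv2.moments(c); p=np.array([M["m10"]/M["m00"],M["m01"]/M["m00"]])
        if np.hypot(*(p-near[v][n]))<15: best=(c,p)
    if best is None: print(n,v,"none");continue
    c,p=best
    e=back(D,c.reshape(-1,2),EAVE[n]).astype(np.float32)*1000
    r=cv2.minAreaRect(e)
    print(n,v,cv2.contourArea(c),p.round(1),"cent@mid",back(D,p,EAVE[n]+.012).round(4),"rect",np.round(r[0],1),np.round(r[1],1),round(r[2],1))
D=d["top"];hsv=cv2.cvtColor(D["image"],cv2.COLOR_RGB2HSV)
for u,v in [(494,295),(295,329),(382,337),(192,283),(372,263),(272,253),(338,260),(305,256)]: print(hsv[v,u],end=' ')
E
```

```text
blue top 356.0 [493.9 294.1] cent@mid [[ 0.5271 -0.3367]] rect [ 528.5 -340.6] [38.9 45.8] 6.8
blue scene 262.5 [122.5 179. ] cent@mid [[ 0.5289 -0.3371]] rect [ 515.9 -340.1] [47.7 46.6] 82.1
yellow top 172.5 [289.4 330.3] cent@mid [[0.439  0.0826]] rect [440.3  82.4] [35.9 26.6] 19.0
yellow scene 283.0 [347.8 155.7] cent@mid [[0.447 0.068]] rect [432.2  67.5] [54.1 49.8] 25.5
green top 291.5 [382.1 337.1] cent@mid [[ 0.433  -0.1116]] rect [ 434.  -113.1] [40.5 35.5] 64.5
green scene none
orange top 374.0 [192.2 282.7] cent@mid [[0.5366 0.3026]] rect [538.7 305.7] [42.3 49.4] 2.1
orange scene 338.5 [474.6 204. ] cent@mid [[0.5405 0.3004]] rect [527.2 303.6] [53.4 50. ] 10.5
[110 181  97] [ 23 134 112] [ 64 147  71] [  9 201 109] [  3 166 115] [35 24 65] [ 12 134  95] [ 96   9 146]
```

```bash
python3 - <<'E'
from h import *
from plant import env
d={n:env.get_image(n) for n in ("top","scene")}
near={"top":{"blue":(494,295),"yellow":(295,329),"green":(382,337),"orange":(192,283)},"scene":{"blue":(122,180),"yellow":(350,157),"green":(255,163),"orange":(476,203)}}
HUE["orange"]=(3,14)
for n in EAVE:
  for v in d:
    D=d[v]; best=None
    for c in blobs(mask(D["image"],n,90,30),60):
        M=cv2.moments(c); p=np.array([M["m10"]/M["m00"],M["m01"]/M["m00"]])
        if np.hypot(*(p-near[v][n]))<15: best=(c,p)
    if best is None: print(n,v,"none");continue
    c,p=best
    e=back(D,c.reshape(-1,2),EAVE[n]).astype(np.float32)*1000
    r=cv2.minAreaRect(e)
    print(n,v,cv2.contourArea(c),p.round(1),"cent@mid",back(D,p,EAVE[n]+.012).round(4),"rect",np.round(r[0],1),np.round(r[1],1),round(r[2],1))
    if v=="top":
        q=cv2.approxPolyDP(cv2.convexHull(c),2,True).reshape(-1,2); b=back(D,q,EAVE[n])*1000
        print("  poly",b.round(0).tolist(), [int(np.degrees(np.arctan2(*(np.roll(b,-1,0)-b)[i][::-1]))) for i in range(len(b))])
for v in d:
  D=d[v]; hsv=cv2.cvtColor(cv2.GaussianBlur(D["image"],(3,3),0),cv2.COLOR_RGB2HSV)
  P={"top":{"red":(372,263),"black":(272,253),"brown":(338,260),"white":(305,256)},"scene":{"red":(265,243),"black":(389,249),"brown":(306,245),"white":(347,247)}}[v]
  R={"red":((0,120,60),(5,255,255)),"black":((0,0,0),(179,90,85)),"brown":((7,115,40),(15,255,125)),"white":((0,0,110),(179,25,255))}
  for n,p in P.items():
    m=cv2.inRange(hsv,*[np.array(x) for x in R[n]])
    for c in blobs(m,200):
      if cv2.pointPolygonTest(c,p,False)>=0:
        M=cv2.moments(c); ctr=[M["m10"]/M["m00"],M["m01"]/M["m00"]]
        r=cv2.minAreaRect(back(D,c.reshape(-1,2),.008).astype(np.float32)*1000)
        print(v,n,back(D,ctr,.008).round(4),np.round(r[0],1),np.round(r[1],1),round(r[2],1))
E
```

```text
blue top 397.0 [493.9 294. ] cent@mid [[ 0.5272 -0.3366]] rect [ 529.2 -340.3] [40.7 48.3] 9.6
  poly [[548.0, -360.0], [515.0, -365.0], [507.0, -321.0], [541.0, -316.0], [550.0, -341.0]] [-171, 100, 9, -69, -94]
blue scene 332.5 [122.2 179.3] cent@mid [[ 0.5295 -0.3376]] rect [ 515.5 -342.1] [55.4 47.6] 2.4
yellow top 402.5 [293.6 328.9] cent@mid [[0.4421 0.074 ]] rect [443.1  74.5] [41.9 47.6] 17.1
  poly [[466.0, 60.0], [431.0, 48.0], [419.0, 90.0], [452.0, 102.0]] [-160, 105, 20, -71]
yellow scene 377.0 [348.4 156.4] cent@mid [[0.449 0.069]] rect [433.5  67.7] [62.7 54.3] 24.2
green top 355.5 [382.1 337.1] cent@mid [[ 0.433  -0.1115]] rect [ 433.6 -112.9] [44.3 40. ] 64.5
  poly [[459.0, -101.0], [441.0, -138.0], [409.0, -123.0], [425.0, -87.0]] [-115, 155, 66, -22]
green scene 239.0 [257.6 162. ] cent@mid [[ 0.4397 -0.1051]] rect [ 426.1 -105.1] [56.3 34.1] 37.3
orange top 405.5 [191.9 282.7] cent@mid [[0.5364 0.3031]] rect [538.6 306.2] [42.3 50.8] 2.1
  poly [[554.0, 283.0], [518.0, 282.0], [521.0, 331.0], [557.0, 330.0], [560.0, 297.0]] [-178, 86, -1, -84, -114]
orange scene 426.0 [475.  204.6] cent@mid [[0.542  0.3009]] rect [528.3 303.8] [60.9 53.7] 10.5
top red [[ 0.6014 -0.0888]] [601.5 -88.6] [60.8 62.5] 85.6
top black [[0.6177 0.1347]] [617.7 134.7] [61.7 63.9] 86.0
top brown [[ 0.6064 -0.0141]] [606.7 -13.9] [65.6 65.1] 86.0
top white [[0.5514 0.0332]] [530.6  43.7] [1527.7  833.1] 90.0
scene red [[ 0.6037 -0.0895]] [603.  -89.4] [60.9 62.3] 85.9
scene black [[0.6198 0.1347]] [619.2 134.7] [62.1 65. ] 85.4
scene brown [[ 0.6089 -0.0149]] [607.9 -15.6] [65.9 67.6] 88.4
scene white [[0.6197 0.0419]] [340.9 131.6] [1233.7 1620.2] 0.2
```

```bash
cat >> h.py <<'E'
from scipy.spatial.transform import Rotation as Rt
def plan(xyz,yaw):
    """tool-frame shift then turn to reach xyz with jaws (tool z) along yaw deg (mod 180), tool x down"""
    from plant import env
    s=env.observe(); R=Rt.from_quat(s["tool_rot"]); M=R.as_matrix()
    sh=M.T@(np.array(xyz)-s["tcp_pos"])
    best=None
    for y in (yaw,yaw+180):
        a=np.radians(y); z=np.array([np.cos(a),np.sin(a),0]); x=np.array([0,0,-1.]); T=np.c_[x,np.cross(z,x),z]
        v=np.degrees((R.inv()*Rt.from_matrix(T)).as_rotvec())
        if best is None or np.linalg.norm(v)<np.linalg.norm(best): best=v
    print("t",round(s["t"],2),"tcp",s["tcp_pos"].round(4),"jawyaw",round(np.degrees(np.arctan2(M[1,2],M[0,2])),1),"tilt",M[:,0].round(3),"w",round(s["width"],4),"F",s["contact_force"].round(1),"q6",round(s["qpos"][5],2))
    print("shift mm",(sh*1000).round(1),"turn deg",best.round(2))
E
python3 -c "
from h import *
plan([.538,.3055,.2],1)"
```

```text
t 0.35 tcp [ 0.2112 -0.588   0.204 ] jawyaw -70.2 tilt [-0.     0.001 -1.   ] w 0.0854 F [-0.1 -0.5 -0.4] q6 -0.11
shift mm [   4.4  609.5 -730.5] turn deg [-7.125e+01 -3.000e-02 -2.000e-02]
```

move_arm([
  {"xyz": [0, 0.0254, -0.0304], "delta_rot": [0, 0, 0]},
  {"xyz": [0, 0.0254, -0.0304], "delta_rot": [0, 0, 0]},
  {"xyz": [0, 0.0254, -0.0304], "delta_rot": [0, 0, 0]},
  {"xyz": [0, 0.0254, -0.0304], "delta_rot": [0, 0, 0]},
  {"xyz": [0, 0.0254, -0.0304], "delta_rot": [0, 0, 0]},
  {"xyz": [0, 0.0254, -0.0304], "delta_rot": [0, 0, 0]},
  {"xyz": [0, 0.0254, -0.0304], "delta_rot": [0, 0, 0]},
  {"xyz": [0, 0.0254, -0.0304], "delta_rot": [0, 0, 0]},
  {"xyz": [0, 0.0254, -0.0304], "delta_rot": [0, 0, 0]},
  {"xyz": [0, 0.0254, -0.0304], "delta_rot": [0, 0, 0]},
  {"xyz": [0, 0.0254, -0.0304], "delta_rot": [0, 0, 0]},
  {"xyz": [0, 0.0254, -0.0304], "delta_rot": [0, 0, 0]},
], claw=-1)

```text
t: 1.55
tcp_pos: [0.3752, -0.1404, 0.2047]
tool_rot: [0.407, 0.578, -0.407, 0.579]
contact_force: [0.6, -0.7, -0.3]
width: 0.0855
```

move_arm([
  {"xyz": [0, 0.0254, -0.0304], "delta_rot": [0, 0, 0]},
  {"xyz": [0, 0.0254, -0.0304], "delta_rot": [0, 0, 0]},
  {"xyz": [0, 0.0254, -0.0304], "delta_rot": [0, 0, 0]},
  {"xyz": [0, 0.0254, -0.0304], "delta_rot": [0, 0, 0]},
  {"xyz": [0, 0.0254, -0.0304], "delta_rot": [0, 0, 0]},
  {"xyz": [0, 0.0254, -0.0304], "delta_rot": [0, 0, 0]},
  {"xyz": [0, 0.0254, -0.0304], "delta_rot": [0, 0, 0]},
  {"xyz": [0, 0.0254, -0.0304], "delta_rot": [0, 0, 0]},
  {"xyz": [0, 0.0254, -0.0304], "delta_rot": [0, 0, 0]},
  {"xyz": [0, 0.0254, -0.0304], "delta_rot": [0, 0, 0]},
  {"xyz": [0, 0.0254, -0.0304], "delta_rot": [0, 0, 0]},
  {"xyz": [0, 0.0254, -0.0304], "delta_rot": [0, 0, 0]},
])

```text
t: 2.75
tcp_pos: [0.5388, 0.3062, 0.2043]
tool_rot: [0.407, 0.578, -0.407, 0.579]
contact_force: [1.0, -0.8, 0.6]
width: 0.0854
```

move_arm([
  {"xyz": [0, 0, 0], "delta_rot": [-8, 0, 0]},
  {"xyz": [0, 0, 0], "delta_rot": [-8, 0, 0]},
  {"xyz": [0, 0, 0], "delta_rot": [-8, 0, 0]},
  {"xyz": [0, 0, 0], "delta_rot": [-8, 0, 0]},
  {"xyz": [0, 0, 0], "delta_rot": [-8, 0, 0]},
  {"xyz": [0, 0, 0], "delta_rot": [-8, 0, 0]},
  {"xyz": [0, 0, 0], "delta_rot": [-8, 0, 0]},
  {"xyz": [0, 0, 0], "delta_rot": [-8, 0, 0]},
  {"xyz": [0, 0, 0], "delta_rot": [-7.2, 0, 0]},
  {"xyz": [0, 0, 0], "delta_rot": [0, 0, 0]},
])

```text
t: 3.75
tcp_pos: [0.5384, 0.3045, 0.2043]
tool_rot: [-0.006, 0.707, 0.006, 0.707]
contact_force: [-0.1, 0.5, -0.4]
width: 0.0854
```

```bash
python3 -c "
from h import *
from plant import env
d=env.get_image('wrist'); cv2.imwrite('pics/w1.png',d['image'][:,:,::-1])
plan([.538,.3055,.1],1)"
```

```text
t 3.8 tcp [0.5383 0.3045 0.2043] jawyaw 0.8 tilt [-0. -0. -1.] w 0.0855 F [ 0.8 -0.5 -0.3] q6 0.39
shift mm [104.3   1.   -0.3] turn deg [-0.19 -0.01  0.  ]
```

View pics/w1.png

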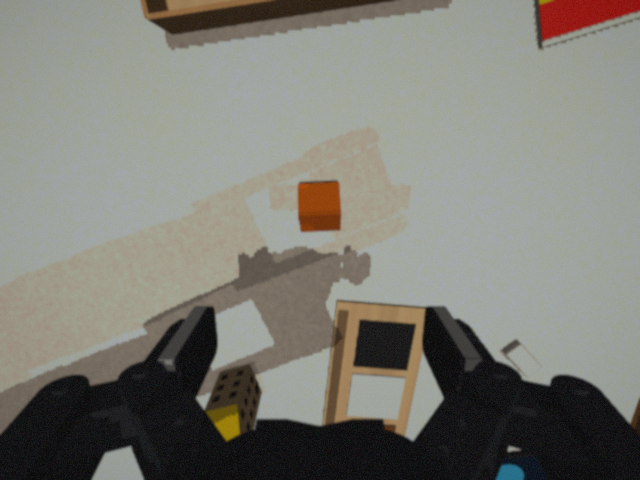

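```bash
cat >> h.py <<'E'
def wrist(n,d=None,smin=110):
    from plant import env
    d=d or env.get_image("wrist")
    HUE["orange"]=(2,15)
    c=blobs(mask(d["image"],n,smin,30),100)
    for c in c[::-1][:2]:
        M=cv2.moments(c); p=[M["m10"]/M["m00"],M["m01"]/M["m00"]]
        K,R,t=cam(d); C=-R.T@t; mid=back(d,p,EAVE[n]+.012)[0]
        r=cv2.minAreaRect(back(d,c.reshape(-1,2),EAVE[n]).astype(np.float32)*1000)
        # lateral face-weight correction
        out=[]
        for yaw in (r[2],r[2]-90):
            a=np.radians(yaw); l=np.array([-np.sin(a),np.cos(a)]); k=((C[:2]-mid)@l)/(C[2]-EAVE[n]-.012)
            k=np.clip(24/22*k,-1,1); out.append((round(yaw,1),(mid-l*.011*k).round(4).tolist()))
        print(n,"px",np.round(p,1),"area",cv2.contourArea(c),"mid",mid.round(4),"rect",np.round(r[0],1),np.round(r[1],1),"yaw->centre",out)
E
python3 -c "
from h import *
wrist('orange')"
```

```text
orange px [223.4  11.8] area 2379.5 mid [0.4593 0.4703] rect [468.5 470.8] [160.9  22.9] yaw->centre [(0.8, [0.4592, 0.4735]), (-89.2, [0.4565, 0.4703])]
orange px [318.9 205.6] area 1911.0 mid [0.5393 0.3105] rect [539.3 307.2] [41.7 48.7] yaw->centre [(3.4, [0.5395, 0.3079]), (-86.6, [0.5392, 0.3105])]
```

move_arm([
  {"xyz": [0.04, 0.0025, 0.0005], "delta_rot": [0, 0, 0]},
  {"xyz": [0.04, 0, 0], "delta_rot": [-1, 0, 0]},
  {"xyz": [0.04, 0, 0], "delta_rot": [0, 0, 0]},
  {"xyz": [0.03, 0, 0], "delta_rot": [0, 0, 0]},
  {"xyz": [0.03, 0, 0], "delta_rot": [0, 0, 0]},
  {"xyz": [0.018, 0, 0], "delta_rot": [0, 0, 0]},
  {"xyz": [0, 0, 0], "delta_rot": [0, 0, 0]},
  {"xyz": [0, 0, 0], "delta_rot": [0, 0, 0]},
])

```text
t: 4.65
tcp_pos: [0.5389, 0.307, 0.0064]
tool_rot: [-0.012, 0.707, 0.012, 0.707]
contact_force: [0.3, 0.2, 0.6]
width: 0.0856
```

move_arm([
  {"xyz": [0, 0, 0], "delta_rot": [0, 0, 0]},
  {"xyz": [0, 0, 0], "delta_rot": [0, 0, 0]},
  {"xyz": [0, 0, 0], "delta_rot": [0, 0, 0]},
  {"xyz": [0, 0, 0], "delta_rot": [0, 0, 0]},
  {"xyz": [0, 0, 0], "delta_rot": [0, 0, 0]},
  {"xyz": [0, 0, 0], "delta_rot": [0, 0, 0]},
  {"xyz": [0, 0, 0], "delta_rot": [0, 0, 0]},
  {"xyz": [0, 0, 0], "delta_rot": [0, 0, 0]},
  {"xyz": [0, 0, 0], "delta_rot": [0, 0, 0]},
  {"xyz": [0, 0, 0], "delta_rot": [0, 0, 0]},
], claw=1)

```text
t: 5.65
tcp_pos: [0.5403, 0.3077, 0.008]
tool_rot: [-0.012, 0.706, 0.012, 0.708]
contact_force: [0.4, -0.1, 6.7]
width: 0.0382
```

```bash
python3 -c "
from h import *
from plant import env
d=env.get_image('wrist'); cv2.imwrite('pics/w2.png',d['image'][:,:,::-1])
plan([.6187,.1347,.154],-4.1)"
```

```text
t 5.7 tcp [0.5404 0.3077 0.0081] jawyaw 2.0 tilt [ 0.003  0.001 -1.   ] w 0.0381 F [1.  0.5 6. ] q6 0.37
shift mm [-145.9 -175.4   72.8] turn deg [ 6.05  0.16 -0.08]
```

View pics/w2.png

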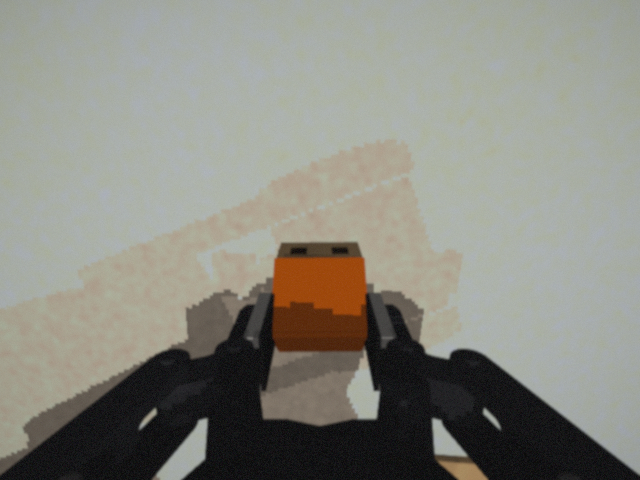

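move_arm([
  {"xyz": [-0.03, 0, 0], "delta_rot": [0, 0, 0]},
  {"xyz": [-0.04, 0, 0], "delta_rot": [0, 0, 0]},
  {"xyz": [-0.025, -0.035, 0.0146], "delta_rot": [0, 0, 0]},
  {"xyz": [0, -0.035, 0.0146], "delta_rot": [0, 0, 0]},
  {"xyz": [0, -0.035, 0.0146], "delta_rot": [0, 0, 0]},
  {"xyz": [0, -0.035, 0.0146], "delta_rot": [0, 0, 0]},
  {"xyz": [0, -0.035, 0.0146], "delta_rot": [0, 0, 0]},
  {"xyz": [0, 0, 0], "delta_rot": [6, 0, 0]},
  {"xyz": [0, 0, 0], "delta_rot": [0, 0, 0]},
  {"xyz": [0, 0, 0], "delta_rot": [0, 0, 0]},
])

```text
t: 6.7
tcp_pos: [0.6169, 0.1348, 0.1006]
tool_rot: [0.024, 0.707, -0.024, 0.706]
contact_force: [0.2, 0.4, -1.4]
width: 0.0381
```

```bash
python3 -c "
from h import *
from plant import env
for n in ('wrist','scene'):
  d=env.get_image(n); cv2.imwrite('pics/%s3.png'%n,d['image'][:,:,::-1])
plan([.6187,.1347,.017],-4.1)"
```

```text
t 6.8 tcp [0.617  0.1354 0.1008] jawyaw -3.9 tilt [-0.001  0.    -1.   ] w 0.0382 F [-0.  -0.1 -0.7] q6 0.17
shift mm [83.8 -0.5  1.8] turn deg [ 0.2  -0.06  0.  ]
```

View pics/wrist3.png

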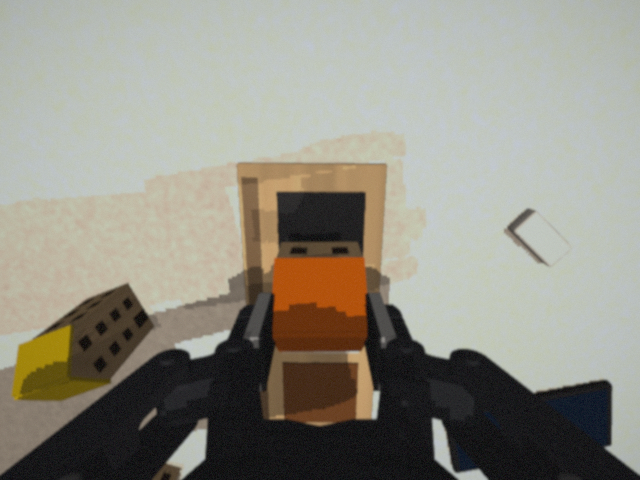

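move_arm([
  {"xyz": [0.04, -0.0005, 0.0018], "delta_rot": [0, 0, 0]},
  {"xyz": [0.025, 0, 0], "delta_rot": [0, 0, 0]},
  {"xyz": [0.012, 0, 0], "delta_rot": [0, 0, 0]},
  {"xyz": [0.005, 0, 0], "delta_rot": [0, 0, 0]},
  {"xyz": [0, 0, 0], "delta_rot": [0, 0, 0]},
  {"xyz": [0.001, 0, 0], "delta_rot": [0, 0, 0]},
  {"xyz": [0, 0, 0], "delta_rot": [0, 0, 0]},
])

```text
t: 7.5
tcp_pos: [0.621, 0.1342, 0.02]
tool_rot: [0.025, 0.706, -0.025, 0.708]
contact_force: [0.5, -0.1, -0.3]
width: 0.0381
```

```bash
python3 -c "
from h import *
from plant import env
for n in ('scene','top'):
  d=env.get_image(n); cv2.imwrite('pics/%s4.png'%n,d['image'][:,:,::-1])
im=cv2.imread('pics/scene4.png')[190:300,330:450]; cv2.imwrite('pics/s4.png',cv2.resize(im,None,fx=5,fy=5))
plan([.6187,.1347,.017],-4.1)"
```

```text
t 7.6 tcp [0.6206 0.1341 0.0197] jawyaw -4.0 tilt [ 0.002  0.    -1.   ] w 0.038 F [ 0.1 -0.5 -0.8] q6 0.17
shift mm [ 2.7  0.5 -2. ] turn deg [ 0.06  0.13 -0.02]
```

View pics/s4.png

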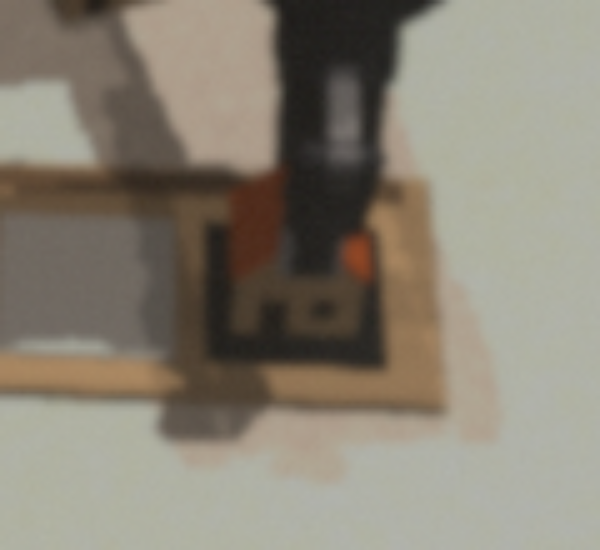

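move_arm([
  {"xyz": [0.0025, 0.0005, -0.0015], "delta_rot": [0, 0, 0]},
  {"xyz": [0, 0, 0], "delta_rot": [0, 0, 0]},
  {"xyz": [0, 0, 0], "delta_rot": [0, 0, 0]},
])

```text
t: 7.9
tcp_pos: [0.6183, 0.1346, 0.0161]
tool_rot: [0.025, 0.707, -0.025, 0.707]
contact_force: [0.8, -0.0, 1.3]
width: 0.0381
```

move_arm([
  {"xyz": [0, 0, 0], "delta_rot": [0, 0, 0]},
  {"xyz": [0, 0, 0], "delta_rot": [0, 0, 0]},
  {"xyz": [0, 0, 0], "delta_rot": [0, 0, 0]},
  {"xyz": [0, 0, 0], "delta_rot": [0, 0, 0]},
  {"xyz": [0, 0, 0], "delta_rot": [0, 0, 0]},
  {"xyz": [0, 0, 0], "delta_rot": [0, 0, 0]},
  {"xyz": [0, 0, 0], "delta_rot": [0, 0, 0]},
  {"xyz": [-0.02, 0, 0], "delta_rot": [0, 0, 0]},
  {"xyz": [-0.04, 0, 0], "delta_rot": [0, 0, 0]},
  {"xyz": [-0.04, 0, 0], "delta_rot": [0, 0, 0]},
  {"xyz": [-0.04, 0, 0], "delta_rot": [0, 0, 0]},
  {"xyz": [-0.045, 0, 0], "delta_rot": [0, 0, 0]},
], claw=-1)

```text
t: 9.1
tcp_pos: [0.6172, 0.1345, 0.2015]
tool_rot: [0.025, 0.707, -0.025, 0.706]
contact_force: [1.2, 1.1, -0.6]
width: 0.0852
```

```bash
python3 -c "
from h import *
from plant import env
d=env.get_image('wrist'); cv2.imwrite('pics/w5.png',d['image'][:,:,::-1]); wrist('orange',d)
hsv=cv2.cvtColor(d['image'],cv2.COLOR_RGB2HSV)
plan([.433,-.112,.2],-23.5)"
```

```text
orange px [626.6 347.2] area 4104.0 mid [ 0.9379 -0.0372] rect [939.5 -35.7] [ 41.7 284.6] yaw->centre [(11.3, [0.94, -0.0479]), (-78.7, [0.9471, -0.0353])]
orange px [319.6 330.8] area 2723.0 mid [0.6094 0.0059] rect [608.6  -3.2] [64.4 64. ] yaw->centre [(86.0, [0.6094, 0.0059]), (-4.0, [0.6089, -0.0016])]
t 9.15 tcp [0.6229 0.1352 0.2123] jawyaw -4.0 tilt [ 0.014  0.001 -1.   ] w 0.0858 F [1.9 1.2 4.8] q6 0.17
shift mm [   9.2 -260.  -172.2] turn deg [19.47  0.78 -0.28]
```

View pics/w5.png

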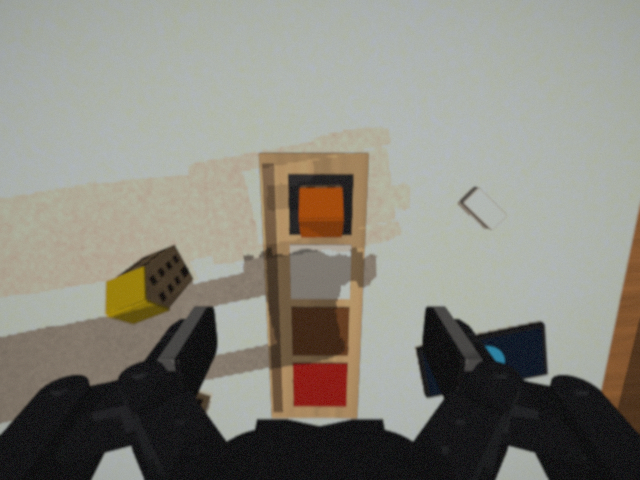

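move_arm([
  {"xyz": [0, -0.0325, -0.0215], "delta_rot": [0, 0, 0]},
  {"xyz": [0, -0.0325, -0.0215], "delta_rot": [0, 0, 0]},
  {"xyz": [0, -0.0325, -0.0215], "delta_rot": [0, 0, 0]},
  {"xyz": [0, -0.0325, -0.0215], "delta_rot": [0, 0, 0]},
  {"xyz": [0, -0.0325, -0.0215], "delta_rot": [0, 0, 0]},
  {"xyz": [0, -0.0325, -0.0215], "delta_rot": [0, 0, 0]},
  {"xyz": [0, -0.0325, -0.0215], "delta_rot": [0, 0, 0]},
  {"xyz": [0, -0.0325, -0.0215], "delta_rot": [7, 0, 0]},
  {"xyz": [0, 0, 0], "delta_rot": [7, 0, 0]},
  {"xyz": [0, 0, 0], "delta_rot": [5.5, 0, 0]},
  {"xyz": [0, 0, 0], "delta_rot": [0, 0, 0]},
  {"xyz": [0, 0, 0], "delta_rot": [0, 0, 0]},
])

```text
t: 10.35
tcp_pos: [0.4282, -0.1127, 0.2008]
tool_rot: [0.144, 0.692, -0.144, 0.692]
contact_force: [-0.7, 1.2, 0.2]
width: 0.0856
```

```bash
python3 -c "
from h import *
from plant import env
d=env.get_image('wrist'); cv2.imwrite('pics/w6.png',d['image'][:,:,::-1]); wrist('green',d,90)
plan([.433,-.112,.02],-23.5)"
```

```text
green px [325.8 211.6] area 2066.0 mid [ 0.4369 -0.1095] rect [ 436.1 -113. ] [48. 41.] yaw->centre [(64.0, [0.4372, -0.1097]), (-26.0, [0.4357, -0.1121])]
t 10.4 tcp [ 0.4282 -0.1125  0.2008] jawyaw -23.4 tilt [ 0. -0. -1.] w 0.0855 F [ 0.9 -0.2 -0.8] q6 -0.01
shift mm [180.8   2.4   4.2] turn deg [0.07 0.   0.  ]
```

View pics/w6.png

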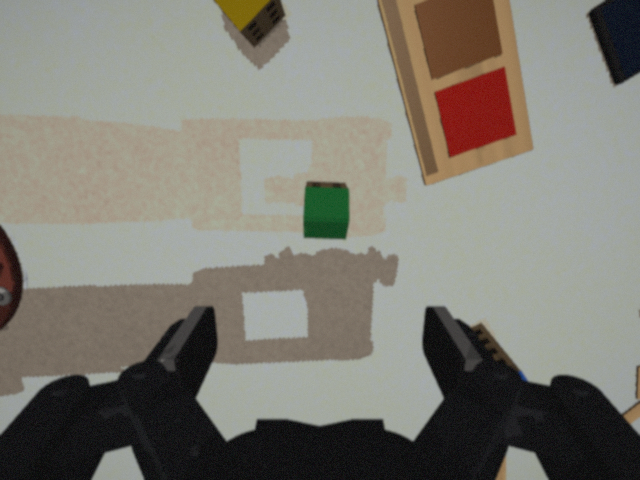

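move_arm([
  {"xyz": [0.04, 0.003, 0.0056], "delta_rot": [1.5, 0, 0]},
  {"xyz": [0.04, 0, 0], "delta_rot": [0, 0, 0]},
  {"xyz": [0.035, 0, 0], "delta_rot": [0, 0, 0]},
  {"xyz": [0.03, 0, 0], "delta_rot": [0, 0, 0]},
  {"xyz": [0.02, 0, 0], "delta_rot": [0, 0, 0]},
  {"xyz": [0.014, 0, 0], "delta_rot": [0, 0, 0]},
  {"xyz": [0, 0, 0], "delta_rot": [0, 0, 0]},
  {"xyz": [0, 0, 0], "delta_rot": [0, 0, 0]},
])

```text
t: 11.2
tcp_pos: [0.4347, -0.1119, 0.0219]
tool_rot: [0.153, 0.691, -0.153, 0.69]
contact_force: [-0.8, 0.2, 0.2]
width: 0.0852
```

move_arm([
  {"xyz": [0, 0, 0], "delta_rot": [0, 0, 0]},
  {"xyz": [0, 0, 0], "delta_rot": [0, 0, 0]},
  {"xyz": [0, 0, 0], "delta_rot": [0, 0, 0]},
  {"xyz": [0, 0, 0], "delta_rot": [0, 0, 0]},
  {"xyz": [0, 0, 0], "delta_rot": [0, 0, 0]},
  {"xyz": [0, 0, 0], "delta_rot": [0, 0, 0]},
  {"xyz": [0, 0, 0], "delta_rot": [0, 0, 0]},
  {"xyz": [0, 0, 0], "delta_rot": [0, 0, 0]},
  {"xyz": [0, 0, 0], "delta_rot": [0, 0, 0]},
], claw=1)

```text
t: 12.1
tcp_pos: [0.4353, -0.1125, 0.023]
tool_rot: [0.153, 0.69, -0.153, 0.691]
contact_force: [-0.4, 0.9, 5.8]
width: 0.0388
```

```bash
python3 -c "
from h import *
from plant import env
d=env.get_image('wrist'); cv2.imwrite('pics/w7.png',d['image'][:,:,::-1])
plan([.6133,.0601,.12],-4.1)"
```

```text
t 12.15 tcp [ 0.4354 -0.1125  0.023 ] jawyaw -25.0 tilt [ 0.001 -0.001 -1.   ] w 0.0383 F [-1.7  0.7  6.3] q6 0.03
shift mm [-96.9 231.7  88.3] turn deg [-2.094e+01  9.000e-02  1.000e-02]
```

View pics/w7.png

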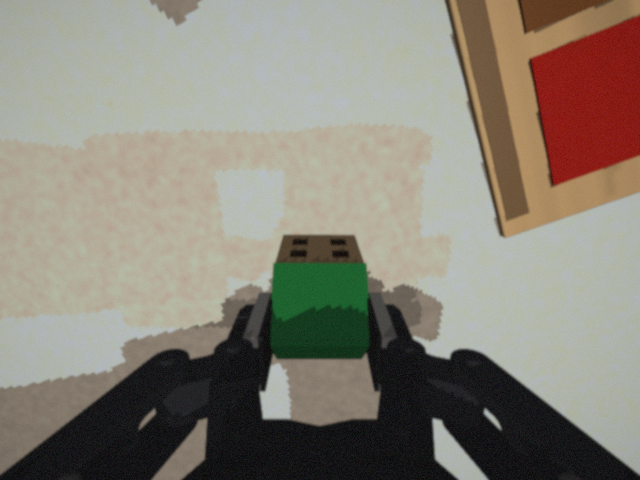

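move_arm([
  {"xyz": [-0.025, 0, 0], "delta_rot": [0, 0, 0]},
  {"xyz": [-0.04, 0, 0], "delta_rot": [0, 0, 0]},
  {"xyz": [-0.032, 0.033, 0.0126], "delta_rot": [0, 0, 0]},
  {"xyz": [0, 0.033, 0.0126], "delta_rot": [0, 0, 0]},
  {"xyz": [0, 0.033, 0.0126], "delta_rot": [0, 0, 0]},
  {"xyz": [0, 0.033, 0.0126], "delta_rot": [0, 0, 0]},
  {"xyz": [0, 0.033, 0.0126], "delta_rot": [0, 0, 0]},
  {"xyz": [0, 0.033, 0.0126], "delta_rot": [0, 0, 0]},
  {"xyz": [0, 0.0337, 0.0127], "delta_rot": [-7, 0, 0]},
  {"xyz": [0, 0, 0], "delta_rot": [-7, 0, 0]},
  {"xyz": [0, 0, 0], "delta_rot": [-7, 0, 0]},
  {"xyz": [0, 0, 0], "delta_rot": [0, 0, 0]},
])

```text
t: 13.35
tcp_pos: [0.6122, 0.0607, 0.1181]
tool_rot: [0.025, 0.707, -0.025, 0.706]
contact_force: [0.3, -0.5, -1.2]
width: 0.0386
```

move_arm([
  {"xyz": [0, 0, 0], "delta_rot": [0, 0, 0]},
  {"xyz": [0, 0, 0], "delta_rot": [0, 0, 0]},
])

```text
t: 13.55
tcp_pos: [0.6123, 0.0602, 0.1186]
tool_rot: [0.026, 0.707, -0.026, 0.707]
contact_force: [0.3, -0.2, -0.5]
width: 0.0388
```

```bash
python3 -c "
from h import *
from plant import env
for n in ('wrist','top'):
  d=env.get_image(n); cv2.imwrite('pics/%s8.png'%n,d['image'][:,:,::-1])
plan([.6133,.0601,.033],-4.1)"
```

```text
t 13.65 tcp [0.6124 0.0601 0.1188] jawyaw -4.1 tilt [-0.  0. -1.] w 0.0385 F [-1.2  0.5 -0.9] q6 0.06
shift mm [85.8  0.   0.9] turn deg [-0.03 -0.    0.  ]
```

View pics/wrist8.png

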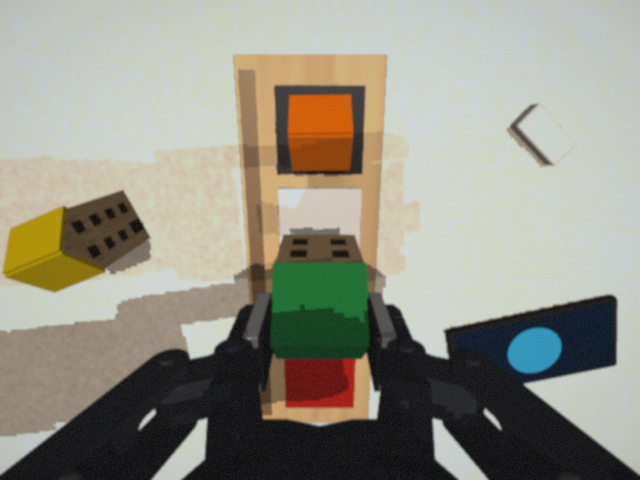

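Green is held square and orange stands centred on black. Lowering.

move_arm([
  {"xyz": [0.035, 0, 0.0009], "delta_rot": [0, 0, 0]},
  {"xyz": [0.025, 0, 0], "delta_rot": [0, 0, 0]},
  {"xyz": [0.015, 0, 0], "delta_rot": [0, 0, 0]},
  {"xyz": [0.008, 0, 0], "delta_rot": [0, 0, 0]},
  {"xyz": [0.0025, 0, 0], "delta_rot": [0, 0, 0]},
  {"xyz": [0, 0, 0], "delta_rot": [0, 0, 0]},
  {"xyz": [0.0015, 0, 0], "delta_rot": [0, 0, 0]},
  {"xyz": [0, 0, 0], "delta_rot": [0, 0, 0]},
  {"xyz": [0, 0, 0], "delta_rot": [0, 0, 0]},
  {"xyz": [0, 0, 0], "delta_rot": [0, 0, 0]},
])

```text
t: 14.65
tcp_pos: [0.6138, 0.0603, 0.0323]
tool_rot: [0.025, 0.706, -0.025, 0.707]
contact_force: [-0.6, -0.4, -0.9]
width: 0.0385
```

move_arm([
  {"xyz": [0.0012, 0, 0], "delta_rot": [0, 0, 0]},
  {"xyz": [0, 0, 0], "delta_rot": [0, 0, 0]},
  {"xyz": [0, 0, 0], "delta_rot": [0, 0, 0]},
])

```text
t: 14.95
tcp_pos: [0.6139, 0.0604, 0.0311]
tool_rot: [0.025, 0.706, -0.025, 0.707]
contact_force: [-0.4, -0.5, 1.8]
width: 0.0382
```

move_arm([
  {"xyz": [0, 0, 0], "delta_rot": [0, 0, 0]},
  {"xyz": [0, 0, 0], "delta_rot": [0, 0, 0]},
  {"xyz": [0, 0, 0], "delta_rot": [0, 0, 0]},
  {"xyz": [0, 0, 0], "delta_rot": [0, 0, 0]},
  {"xyz": [0, 0, 0], "delta_rot": [0, 0, 0]},
  {"xyz": [0, 0, 0], "delta_rot": [0, 0, 0]},
  {"xyz": [0, 0, 0], "delta_rot": [0, 0, 0]},
  {"xyz": [-0.02, 0, 0], "delta_rot": [0, 0, 0]},
  {"xyz": [-0.04, 0, 0], "delta_rot": [0, 0, 0]},
  {"xyz": [-0.04, 0, 0], "delta_rot": [0, 0, 0]},
  {"xyz": [-0.04, 0, 0], "delta_rot": [0, 0, 0]},
  {"xyz": [-0.03, 0, 0], "delta_rot": [0, 0, 0]},
], claw=-1)

```text
t: 16.15
tcp_pos: [0.6145, 0.0603, 0.2039]
tool_rot: [0.025, 0.705, -0.025, 0.708]
contact_force: [0.4, -0.8, 0.1]
width: 0.0855
```

move_arm([
  {"xyz": [0, 0, 0], "delta_rot": [0, 0, 0]},
  {"xyz": [0, 0, 0], "delta_rot": [0, 0, 0]},
])

```text
t: 16.35
tcp_pos: [0.614, 0.0603, 0.2015]
tool_rot: [0.025, 0.706, -0.025, 0.707]
contact_force: [-0.3, 0.5, -0.2]
width: 0.0855
```

```bash
python3 -c "
from h import *
from plant import env
d=env.get_image('wrist'); cv2.imwrite('pics/w9.png',d['image'][:,:,::-1]); wrist('green',d,90)
plan([.444,.0742,.2],18)"
```

```text
green px [318.1 217.2] area 2197.5 mid [0.6146 0.0608] rect [614.2  57.4] [49.9 41.4] yaw->centre [(85.9, [0.6145, 0.0608]), (-4.1, [0.6143, 0.0578])]
t 16.4 tcp [0.6128 0.0603 0.1997] jawyaw -4.0 tilt [-0.001  0.    -1.   ] w 0.0851 F [-0.3 -0.7 -0.4] q6 0.05
shift mm [-1.000e-01  1.900e+00 -1.693e+02] turn deg [-2.205e+01 -8.000e-02 -1.000e-02]
```

View pics/w9.png

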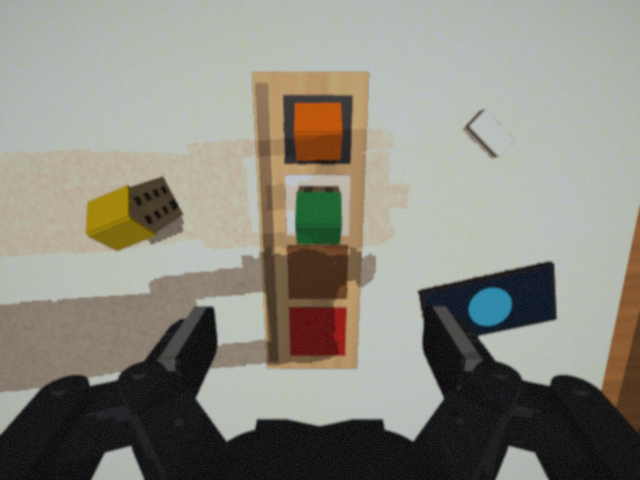

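Green stands on white, within ~2 mm. On to yellow.

move_arm([
  {"xyz": [0, 0.002, -0.0339], "delta_rot": [0, 0, 0]},
  {"xyz": [0, 0, -0.0339], "delta_rot": [0, 0, 0]},
  {"xyz": [0, 0, -0.0339], "delta_rot": [0, 0, 0]},
  {"xyz": [0, 0, -0.0339], "delta_rot": [0, 0, 0]},
  {"xyz": [0, 0, -0.0339], "delta_rot": [-7, 0, 0]},
  {"xyz": [0, 0, 0], "delta_rot": [-8, 0, 0]},
  {"xyz": [0, 0, 0], "delta_rot": [-7, 0, 0]},
  {"xyz": [0, 0, 0], "delta_rot": [0, 0, 0]},
  {"xyz": [0, 0, 0], "delta_rot": [0, 0, 0]},
  {"xyz": [0, 0, 0], "delta_rot": [0, 0, 0]},
])

```text
t: 17.4
tcp_pos: [0.4441, 0.0742, 0.1996]
tool_rot: [-0.11, 0.699, 0.11, 0.698]
contact_force: [-0.1, -1.1, 0.1]
width: 0.0856
```

```bash
python3 -c "
from h import *
from plant import env
d=env.get_image('wrist'); cv2.imwrite('pics/w10.png',d['image'][:,:,::-1]); wrist('yellow',d,110)
plan([.444,.0742,.045],18)"
```

```text
yellow px [317.6 218.7] area 2630.0 mid [0.4427 0.0783] rect [443.5  75.2] [43. 52.] yaw->centre [(17.9, [0.4437, 0.0753]), (-72.1, [0.4426, 0.0782])]
t 17.45 tcp [0.4443 0.0743 0.1999] jawyaw 17.9 tilt [-0.001  0.    -1.   ] w 0.0852 F [-0.2 -0.4 -0.1] q6 -0.3
shift mm [ 1.549e+02 -0.000e+00 -1.000e-01] turn deg [-0.13 -0.08 -0.03]
```

View pics/w10.png

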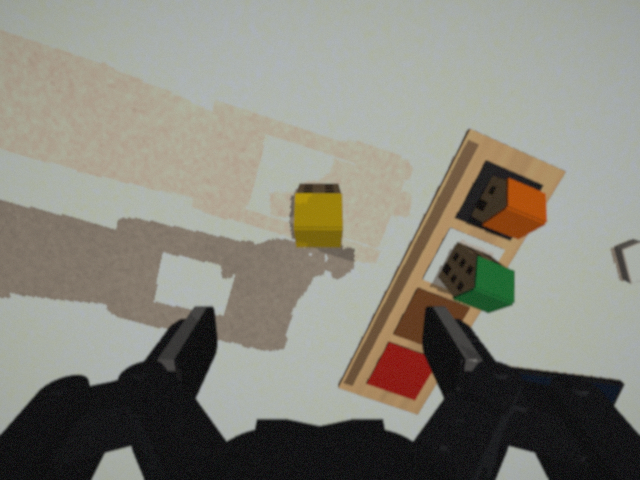

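move_arm([
  {"xyz": [0.035, 0.0005, 0], "delta_rot": [0, 0, 0]},
  {"xyz": [0.035, 0, 0], "delta_rot": [0, 0, 0]},
  {"xyz": [0.03, 0, 0], "delta_rot": [0, 0, 0]},
  {"xyz": [0.03, 0, 0], "delta_rot": [0, 0, 0]},
  {"xyz": [0.015, 0, 0], "delta_rot": [0, 0, 0]},
  {"xyz": [0.01, 0, 0], "delta_rot": [0, 0, 0]},
  {"xyz": [0, 0, 0], "delta_rot": [0, 0, 0]},
  {"xyz": [0, 0, 0], "delta_rot": [0, 0, 0]},
])

```text
t: 18.25
tcp_pos: [0.4451, 0.0748, 0.0462]
tool_rot: [-0.11, 0.698, 0.11, 0.699]
contact_force: [-0.1, -1.4, 0.3]
width: 0.0855
```

move_arm([
  {"xyz": [0, 0, 0], "delta_rot": [0, 0, 0]},
  {"xyz": [0, 0, 0], "delta_rot": [0, 0, 0]},
  {"xyz": [0, 0, 0], "delta_rot": [0, 0, 0]},
  {"xyz": [0, 0, 0], "delta_rot": [0, 0, 0]},
  {"xyz": [0, 0, 0], "delta_rot": [0, 0, 0]},
  {"xyz": [0, 0, 0], "delta_rot": [0, 0, 0]},
  {"xyz": [0, 0, 0], "delta_rot": [0, 0, 0]},
  {"xyz": [0, 0, 0], "delta_rot": [0, 0, 0]},
  {"xyz": [0, 0, 0], "delta_rot": [0, 0, 0]},
], claw=1)

```text
t: 19.15
tcp_pos: [0.4451, 0.0748, 0.0468]
tool_rot: [-0.11, 0.698, 0.11, 0.699]
contact_force: [-1.8, -0.3, 6.6]
width: 0.0377
```

```bash
python3 -c "
from h import *
plan([.6079,-.0144,.14],-4.1)"
```

```text
t 19.15 tcp [0.4451 0.0748 0.0468] jawyaw 18.0 tilt [ 0.001 -0.    -1.   ] w 0.0377 F [-1.8 -0.3  6.6] q6 -0.3
shift mm [ -93.1 -135.1  127.5] turn deg [2.206e+01 6.000e-02 1.000e-02]
```

move_arm([
  {"xyz": [-0.03, 0, 0], "delta_rot": [0, 0, 0]},
  {"xyz": [-0.043, 0, 0], "delta_rot": [0, 0, 0]},
  {"xyz": [-0.04, 0, 0], "delta_rot": [0, 0, 0]},
  {"xyz": [0, -0.027, 0.0255], "delta_rot": [0, 0, 0]},
  {"xyz": [0, -0.027, 0.0255], "delta_rot": [0, 0, 0]},
  {"xyz": [0, -0.027, 0.0255], "delta_rot": [0, 0, 0]},
  {"xyz": [0, -0.027, 0.0255], "delta_rot": [0, 0, 0]},
  {"xyz": [0, -0.027, 0.0255], "delta_rot": [7, 0, 0]},
  {"xyz": [0, 0, 0], "delta_rot": [8, 0, 0]},
  {"xyz": [0, 0, 0], "delta_rot": [7, 0, 0]},
  {"xyz": [0, 0, 0], "delta_rot": [0, 0, 0]},
  {"xyz": [0, 0, 0], "delta_rot": [0, 0, 0]},
])

```text
t: 20.35
tcp_pos: [0.6069, -0.0143, 0.1582]
tool_rot: [0.024, 0.707, -0.024, 0.706]
contact_force: [-0.1, -0.5, -1.3]
width: 0.038
```

```bash
python3 -c "
from h import *
from plant import env
for n in ('wrist',):
  d=env.get_image(n); cv2.imwrite('pics/%s11.png'%n,d['image'][:,:,::-1])
plan([.6079,-.0144,.0568],-4.1)"
```

```text
t 20.4 tcp [ 0.6069 -0.0142  0.1584] jawyaw -3.9 tilt [-0.  0. -1.] w 0.0381 F [-0.5  0.5 -0.8] q6 -0.07
shift mm [101.6  -0.2   1. ] turn deg [ 0.19 -0.02 -0.  ]
```

View pics/wrist11.png

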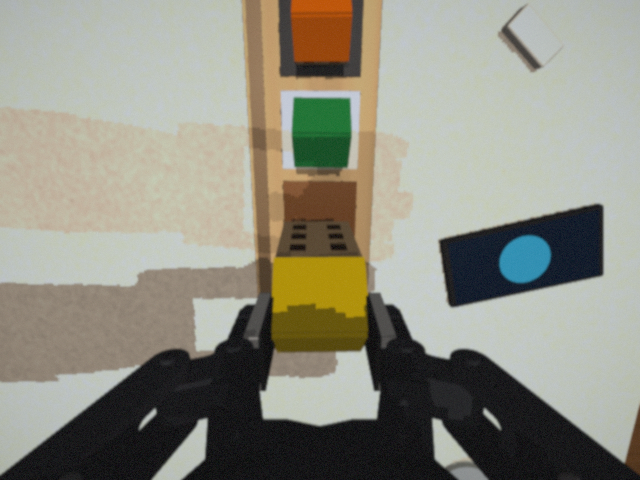

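Yellow is upright and square over brown, with the neighbours clear.

move_arm([
  {"xyz": [0.035, 0, 0.001], "delta_rot": [0.2, 0, 0]},
  {"xyz": [0.03, 0, 0], "delta_rot": [0, 0, 0]},
  {"xyz": [0.02, 0, 0], "delta_rot": [0, 0, 0]},
  {"xyz": [0.01, 0, 0], "delta_rot": [0, 0, 0]},
  {"xyz": [0.006, 0, 0], "delta_rot": [0, 0, 0]},
  {"xyz": [0.001, 0, 0], "delta_rot": [0, 0, 0]},
  {"xyz": [0, 0, 0], "delta_rot": [0, 0, 0]},
  {"xyz": [0, 0, 0], "delta_rot": [0, 0, 0]},
  {"xyz": [0, 0, 0], "delta_rot": [0, 0, 0]},
])

```text
t: 21.3
tcp_pos: [0.6092, -0.0146, 0.0578]
tool_rot: [0.026, 0.706, -0.026, 0.707]
contact_force: [-0.1, 0.3, -1.0]
width: 0.0384
```

move_arm([
  {"xyz": [0.0015, 0, -0.0008], "delta_rot": [0, 0, 0]},
  {"xyz": [0, 0, 0], "delta_rot": [0, 0, 0]},
  {"xyz": [0.0015, 0, 0], "delta_rot": [0, 0, 0]},
  {"xyz": [0, 0, 0], "delta_rot": [0, 0, 0]},
  {"xyz": [0, 0, 0], "delta_rot": [0, 0, 0]},
])

```text
t: 21.8
tcp_pos: [0.6076, -0.0144, 0.0548]
tool_rot: [0.026, 0.707, -0.026, 0.707]
contact_force: [-2.6, 0.1, 5.0]
width: 0.0384
```

move_arm([
  {"xyz": [0, 0, 0], "delta_rot": [0, 0, 0]},
  {"xyz": [0, 0, 0], "delta_rot": [0, 0, 0]},
  {"xyz": [0, 0, 0], "delta_rot": [0, 0, 0]},
  {"xyz": [0, 0, 0], "delta_rot": [0, 0, 0]},
  {"xyz": [0, 0, 0], "delta_rot": [0, 0, 0]},
  {"xyz": [0, 0, 0], "delta_rot": [0, 0, 0]},
  {"xyz": [0, 0, 0], "delta_rot": [0, 0, 0]},
  {"xyz": [-0.02, 0, 0], "delta_rot": [0, 0, 0]},
  {"xyz": [-0.04, 0, 0], "delta_rot": [0, 0, 0]},
  {"xyz": [-0.045, 0, 0], "delta_rot": [0, 0, 0]},
  {"xyz": [-0.045, 0, 0], "delta_rot": [0, 0, 0]},
  {"xyz": [-0.01, 0, 0], "delta_rot": [0, 0, 0]},
], claw=-1)

```text
t: 23.0
tcp_pos: [0.6117, -0.0149, 0.2214]
tool_rot: [0.026, 0.702, -0.027, 0.711]
contact_force: [1.2, -0.7, 1.0]
width: 0.0853
```

move_arm([
  {"xyz": [0, 0, 0], "delta_rot": [0, 0, 0]},
  {"xyz": [0, 0, 0], "delta_rot": [0, 0, 0]},
])

```text
t: 23.2
tcp_pos: [0.6065, -0.0142, 0.2121]
tool_rot: [0.026, 0.707, -0.026, 0.706]
contact_force: [-0.1, 1.3, -0.6]
width: 0.0856
```

```bash
python3 -c "
from h import *
from plant import env
d=env.get_image('wrist'); cv2.imwrite('pics/w12.png',d['image'][:,:,::-1]); wrist('yellow',d,110)
plan([.528,-.3405,.215],9)"
```

```text
yellow px [318.3 217.4] area 2655.5 mid [ 0.6069 -0.0115] rect [606.3 -14.3] [53.1 46.1] yaw->centre [(85.8, [0.6068, -0.0115]), (-4.2, [0.6067, -0.0146])]
t 23.25 tcp [ 0.6058 -0.0142  0.2109] jawyaw -4.2 tilt [-0.004  0.001 -1.   ] w 0.0856 F [-0.3 -0.1 -0.7] q6 -0.07
shift mm [  -3.9 -331.2  -53.5] turn deg [-13.25  -0.25  -0.05]
```

View pics/w12.png

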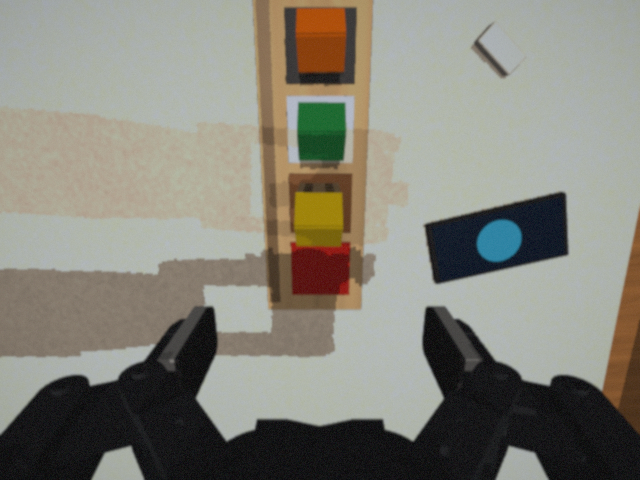

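Yellow is on brown, centred. On to blue.

move_arm([
  {"xyz": [-0.003, -0.0368, -0.006], "delta_rot": [0, 0, 0]},
  {"xyz": [0, -0.0368, -0.006], "delta_rot": [0, 0, 0]},
  {"xyz": [0, -0.0368, -0.006], "delta_rot": [0, 0, 0]},
  {"xyz": [0, -0.0368, -0.006], "delta_rot": [0, 0, 0]},
  {"xyz": [0, -0.0368, -0.006], "delta_rot": [0, 0, 0]},
  {"xyz": [0, -0.0368, -0.006], "delta_rot": [0, 0, 0]},
  {"xyz": [0, -0.0368, -0.006], "delta_rot": [0, 0, 0]},
  {"xyz": [0, -0.0368, -0.006], "delta_rot": [0, 0, 0]},
  {"xyz": [0, -0.0368, -0.006], "delta_rot": [-6, 0, 0]},
  {"xyz": [0, 0, 0], "delta_rot": [-7, 0, 0]},
  {"xyz": [0, 0, 0], "delta_rot": [0, 0, 0]},
  {"xyz": [0, 0, 0], "delta_rot": [0, 0, 0]},
])

```text
t: 24.45
tcp_pos: [0.5282, -0.3396, 0.2141]
tool_rot: [-0.052, 0.706, 0.054, 0.704]
contact_force: [0.1, 0.4, 0.5]
width: 0.0852
```

```bash
python3 -c "
from h import *
from plant import env
d=env.get_image('wrist'); cv2.imwrite('pics/w13.png',d['image'][:,:,::-1]); wrist('blue',d,110)
plan([.528,-.3405,.055],9)"
```

```text
blue px [319.7 224.7] area 2413.0 mid [ 0.5295 -0.3382] rect [ 530.1 -341.9] [41.1 48.1] yaw->centre [(6.3, [0.5298, -0.3415]), (-83.7, [0.5296, -0.3382])]
t 24.5 tcp [ 0.5285 -0.3394  0.2146] jawyaw 8.7 tilt [-0.002  0.002 -1.   ] w 0.0856 F [ 0.7  0.4 -0.3] q6 -0.83
shift mm [159.6  -1.4  -0.4] turn deg [-0.33 -0.12 -0.15]
```

View pics/w13.png

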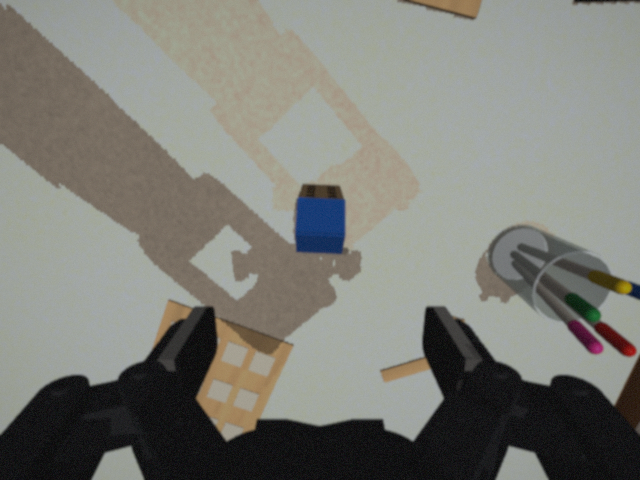

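move_arm([
  {"xyz": [0.035, -0.0016, 0.0003], "delta_rot": [0.7, 0, 0]},
  {"xyz": [0.035, 0, 0], "delta_rot": [0, 0, 0]},
  {"xyz": [0.035, 0, 0], "delta_rot": [0, 0, 0]},
  {"xyz": [0.03, 0, 0], "delta_rot": [0, 0, 0]},
  {"xyz": [0.015, 0, 0], "delta_rot": [0, 0, 0]},
  {"xyz": [0.01, 0, 0], "delta_rot": [0, 0, 0]},
  {"xyz": [0, 0, 0], "delta_rot": [0, 0, 0]},
  {"xyz": [0, 0, 0], "delta_rot": [0, 0, 0]},
])

```text
t: 25.3
tcp_pos: [0.5308, -0.3428, 0.0581]
tool_rot: [-0.05, 0.705, 0.049, 0.706]
contact_force: [0.7, -0.3, -0.1]
width: 0.0853
```

move_arm([
  {"xyz": [0, 0, 0], "delta_rot": [0, 0, 0]},
  {"xyz": [0, 0, 0], "delta_rot": [0, 0, 0]},
  {"xyz": [0, 0, 0], "delta_rot": [0, 0, 0]},
  {"xyz": [0, 0, 0], "delta_rot": [0, 0, 0]},
  {"xyz": [0, 0, 0], "delta_rot": [0, 0, 0]},
  {"xyz": [0, 0, 0], "delta_rot": [0, 0, 0]},
  {"xyz": [0, 0, 0], "delta_rot": [0, 0, 0]},
  {"xyz": [0, 0, 0], "delta_rot": [0, 0, 0]},
  {"xyz": [0, 0, 0], "delta_rot": [0, 0, 0]},
], claw=1)

```text
t: 26.2
tcp_pos: [0.5304, -0.3431, 0.058]
tool_rot: [-0.05, 0.705, 0.049, 0.706]
contact_force: [-1.5, -0.1, 5.5]
width: 0.0387
```

```bash
python3 -c "
from h import *
plan([.6025,-.0889,.18],-4.1)"
```

```text
t 26.2 tcp [ 0.5304 -0.3431  0.058 ] jawyaw 8.1 tilt [ 0.001 -0.002 -1.   ] w 0.0387 F [-1.5 -0.1  5.5] q6 -0.83
shift mm [-122.4  241.3  107.2] turn deg [12.15  0.08  0.1 ]
```

move_arm([
  {"xyz": [-0.03, 0, 0], "delta_rot": [0, 0, 0]},
  {"xyz": [-0.045, 0, 0], "delta_rot": [0, 0, 0]},
  {"xyz": [-0.045, 0, 0], "delta_rot": [0, 0, 0]},
  {"xyz": [0, 0.034, 0.0153], "delta_rot": [0, 0, 0]},
  {"xyz": [0, 0.034, 0.0153], "delta_rot": [0, 0, 0]},
  {"xyz": [0, 0.034, 0.0153], "delta_rot": [0, 0, 0]},
  {"xyz": [0, 0.034, 0.0153], "delta_rot": [0, 0, 0]},
  {"xyz": [0, 0.034, 0.0153], "delta_rot": [0, 0, 0]},
  {"xyz": [0, 0.034, 0.0153], "delta_rot": [0, 0, 0]},
  {"xyz": [0, 0.034, 0.0153], "delta_rot": [6, 0, 0]},
  {"xyz": [0, 0, 0], "delta_rot": [6, 0, 0]},
  {"xyz": [0, 0, 0], "delta_rot": [0, 0, 0]},
])

```text
t: 27.4
tcp_pos: [0.6018, -0.09, 0.1754]
tool_rot: [0.024, 0.707, -0.023, 0.706]
contact_force: [0.0, -0.4, -0.6]
width: 0.0387
```

move_arm([
  {"xyz": [0, 0, 0], "delta_rot": [0, 0, 0]},
  {"xyz": [0, 0, 0], "delta_rot": [0, 0, 0]},
])

```text
t: 27.6
tcp_pos: [0.6019, -0.0922, 0.1761]
tool_rot: [0.024, 0.707, -0.024, 0.706]
contact_force: [0.1, 0.1, -1.3]
width: 0.0389
```

```bash
python3 -c "
from h import *
from plant import env
for n in ('wrist',):
  d=env.get_image(n); cv2.imwrite('pics/%s14.png'%n,d['image'][:,:,::-1])
plan([.6025,-.0904,.068],-4.1)"
```

```text
t 27.65 tcp [ 0.602  -0.0924  0.1763] jawyaw -4.0 tilt [-0.001  0.    -1.   ] w 0.0387 F [ 0.3 -0.  -1.4] q6 -0.2
shift mm [108.3   2.    0.4] turn deg [ 0.14 -0.03 -0.  ]
```

View pics/wrist14.png

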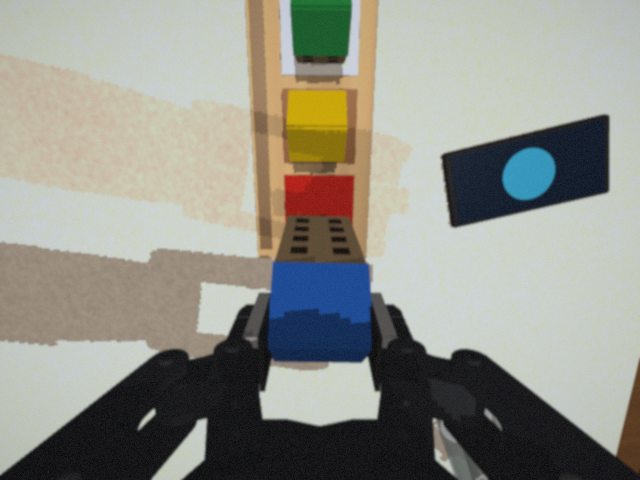

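move_arm([
  {"xyz": [0.035, 0.002, 0.0004], "delta_rot": [0, 0, 0]},
  {"xyz": [0.03, 0, 0], "delta_rot": [0, 0, 0]},
  {"xyz": [0.025, 0, 0], "delta_rot": [0, 0, 0]},
  {"xyz": [0.012, 0, 0], "delta_rot": [0, 0, 0]},
  {"xyz": [0.006, 0, 0], "delta_rot": [0, 0, 0]},
  {"xyz": [0, 0, 0], "delta_rot": [0, 0, 0]},
  {"xyz": [0, 0, 0], "delta_rot": [0, 0, 0]},
  {"xyz": [0, 0, 0], "delta_rot": [0, 0, 0]},
])

```text
t: 28.45
tcp_pos: [0.6044, -0.09, 0.0705]
tool_rot: [0.024, 0.706, -0.025, 0.708]
contact_force: [-0.8, -0.2, -1.1]
width: 0.0391
```

move_arm([
  {"xyz": [0.0015, 0, -0.0012], "delta_rot": [0, 0, 0]},
  {"xyz": [0.0015, 0, 0], "delta_rot": [0, 0, 0]},
  {"xyz": [0, 0, 0], "delta_rot": [0, 0, 0]},
  {"xyz": [0.001, 0, 0], "delta_rot": [0, 0, 0]},
  {"xyz": [0, 0, 0], "delta_rot": [0, 0, 0]},
  {"xyz": [0, 0, 0], "delta_rot": [0, 0, 0]},
])

```text
t: 29.05
tcp_pos: [0.6021, -0.0895, 0.066]
tool_rot: [0.024, 0.707, -0.024, 0.707]
contact_force: [-1.0, 0.9, 5.5]
width: 0.0385
```

Contact at the expected height (66 mm). Releasing and backing off.

move_arm([
  {"xyz": [0, 0, 0], "delta_rot": [0, 0, 0]},
  {"xyz": [0, 0, 0], "delta_rot": [0, 0, 0]},
  {"xyz": [0, 0, 0], "delta_rot": [0, 0, 0]},
  {"xyz": [0, 0, 0], "delta_rot": [0, 0, 0]},
  {"xyz": [0, 0, 0], "delta_rot": [0, 0, 0]},
  {"xyz": [0, 0, 0], "delta_rot": [0, 0, 0]},
  {"xyz": [0, 0, 0], "delta_rot": [0, 0, 0]},
  {"xyz": [-0.02, 0, 0], "delta_rot": [0, 0, 0]},
  {"xyz": [-0.04, 0, 0], "delta_rot": [0, 0, 0]},
  {"xyz": [-0.045, 0, 0], "delta_rot": [0, 0, 0]},
  {"xyz": [-0.045, 0, 0], "delta_rot": [0, 0, 0]},
  {"xyz": [-0.01, 0, 0], "delta_rot": [0, 0, 0]},
], claw=-1)

```text
t: 30.25
tcp_pos: [0.6057, -0.0905, 0.2324]
tool_rot: [0.023, 0.702, -0.025, 0.711]
contact_force: [0.4, -0.0, 0.8]
width: 0.0855
```

move_arm([
  {"xyz": [0, -0.04, -0.02], "delta_rot": [0, 0, 0]},
  {"xyz": [0, -0.04, -0.02], "delta_rot": [0, 0, 0]},
  {"xyz": [0, -0.04, -0.02], "delta_rot": [0, 0, 0]},
  {"xyz": [0, -0.04, -0.02], "delta_rot": [0, 0, 0]},
  {"xyz": [0, -0.04, -0.02], "delta_rot": [0, 0, 0]},
  {"xyz": [0, 0, 0], "delta_rot": [0, 0, 0]},
  {"xyz": [0, 0, 0], "delta_rot": [0, 0, 0]},
  {"xyz": [0, 0, 0], "delta_rot": [0, 0, 0]},
])

```text
t: 31.05
tcp_pos: [0.4883, -0.2813, 0.2241]
tool_rot: [0.025, 0.707, -0.024, 0.707]
contact_force: [0.5, -0.2, -0.3]
width: 0.0851
```

```bash
python3 - <<'E'
from h import *
from plant import env
d={n:env.get_image(n) for n in("top","scene")}
ims=[]
for n in d:
  im=np.ascontiguousarray(d[n]["image"][:,:,::-1]); ims.append(im)
cv2.imwrite('pics/f.png',np.vstack([cv2.resize(ims[0][130:320,220:430],(630,570))[:290+280],])); 
cv2.imwrite('pics/fs.png',cv2.resize(ims[1][170:400,220:440],(573,600)))
HUE["orange"]=(3,15)
P={"blue":(.6025,-.0889),"yellow":(.6079,-.0144),"green":(.6133,.0601),"orange":(.6187,.1347)}
D=d["top"];K,R,t=cam(D);C=-R.T@t
for n in P:
  for c in blobs(mask(D["image"],n,90,30),60):
    M=cv2.moments(c); p=[M["m10"]/M["m00"],M["m01"]/M["m00"]]; z=EAVE[n]+.02
    m=back(D,p,z)[0]
    if np.hypot(*(m-P[n]))<.03:
      m[1]-=.012*(C[1]-m[1])/(C[2]-z)
      r=cv2.minAreaRect(back(D,c.reshape(-1,2),EAVE[n]+.008).astype(np.float32)*1000)
      print(n,"err mm",((m-P[n])*1000).round(1),"rect",np.round(r[1],0),round(r[2],1))
plan([.6,-.09,.2],0)
E
```

```text
blue err mm [-2.1  1.4] rect [45. 39.] 86.0
yellow err mm [ 4.  20.4] rect [178.  59.] 85.6
green err mm [-1.1 -0.9] rect [44. 42.] 84.3
orange err mm [-0.1 -1.2] rect [52. 46.] 85.6
t 31.15 tcp [ 0.4887 -0.2809  0.2243] jawyaw -3.8 tilt [-0.     0.001 -1.   ] w 0.0853 F [-0.4  1.1 -0.7] q6 -0.58
shift mm [ 24.4 197.9  98.3] turn deg [-3.84 -0.01 -0.03]
```

View pics/f.png

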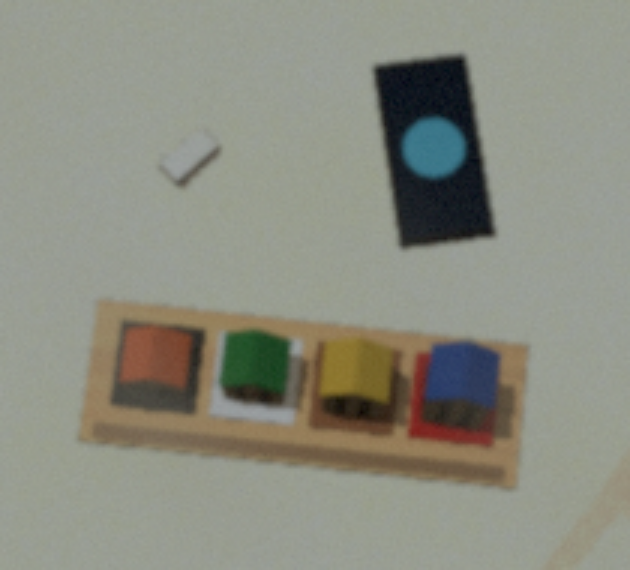

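View pics/fs.png

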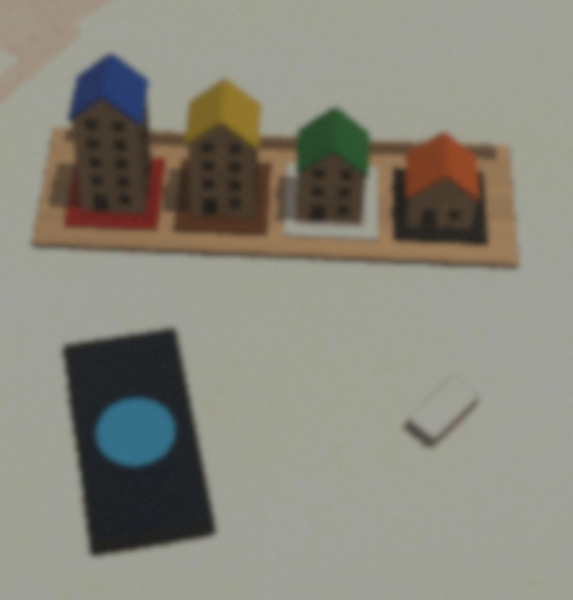

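```bash
python3 -c "
from plant import env
print(env.sign_off())"
```

```text
the job is handed in; nothing more can be done
None
```

The four houses are standing on their plots in height order: blue on red, yellow on brown, green on white and orange on black. I handed the job in at about 31 s, with the gripper open and clear of everything. No verdict is reported.

| House | Plot | Offset from plot centre (estimate) | Source |
|---|---|---|---|
| Blue | Red | about 2.5 mm | final top view |
| Yellow | Brown | about 1 mm | wrist view just after release |
| Green | White | about 1.5 mm | final top view |
| Orange | Black | about 1 mm | final top view |

- **Orientation:** the roof outlines are within about 2° of square to the row. In the last pictures all four houses stand upright with their gables facing the long sides of the board.
- **Bystanders:** the phone and eraser look unmoved in the last pictures. I did not measure them, but the arm never went near them.
- **A check that failed:** the final top-view measurement for yellow was unusable, because its colour mask ran into the plywood board and gave a false 20 mm offset. I relied on the wrist view and the pictures instead.
- **Small disagreement:** the wrist view put green about 2.5 mm off centre, against 1.5 mm from the top view. Both are well inside the 12 mm allowed.

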